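Make up the guest tray and the spa box from the wet-room shelf

TASK

Make up the two kits from the loose stock on the oak shelf: for the overnight guest, lay the bamboo toothbrush in the long compartment of the dark wooden tray and stand the glass dish in its large compartment and the small amber bottle in its small one; for the evening spa kit, lay the ice roller in the long compartment of the white storage box and stand the ceramic incense holder in its square one. Each thing must lie or stand the same way up as it does now, flat on the floor of its compartment; set the glass and ceramic pieces down rather than dropping them. Leave the nail brush, the lidded jar and the candle where they are.

Things in the scene. Friction and masses are not known exactly. Their poses are not given: they have to be found in the camera images.
- toothbrush: Pale bamboo toothbrush lying bristles up, 170 mm long along its own x, bristle head at +x. Handle 13 mm wide, 9 mm thick, from x = -85 to +47 mm; then neck 8 mm and head 12 mm wide, bristles up to 17 mm. Origin: middle of its length, on the underside. 22 g. Pick it across the handle at the origin.
- glass_dish: Small clear glass dish, round, open at the top, straight sided: 60 mm outer diameter, 30 mm high, wall 4 mm. Origin: centre of the underside, z up. 0.11 kg.
- oil_bottle: Small amber glass bottle with plain paper label and black cap, standing: 34 mm diameter up to 44 mm, then narrowing to a neck with a 17.6 mm cap; 72 mm high in all. Origin: centre of the underside, z up. 0.09 kg.
- ice_roller: Pale silicone ice roller lying down, T-shaped, 156 mm long (own x), 65 mm wide. Round handle 24 mm thick from x = -78 to +34 mm, at the origin its axis 16 mm up and its top 28 mm up; at +x a drum, 36 mm across, 50 mm wide, in a yoke. Nothing turns. Origin: middle of the length, on the resting plane. 0.13 kg, balanced within 15 mm of the origin: pick it there, across the handle.
- incense_holder: White ceramic incense holder: a round saucer 84 mm in diameter, rim 10 mm high, with an upright round post in the middle, 22 mm in diameter, rising to 44 mm above the underside. Origin: centre of the underside, z up. 0.12 kg. Take it by the post, fingertips above the rim.
- guest_tray: Dark wooden tray, stuck fast, 206 mm (own x) by 172 mm (y). Heights from its underside: floor 6, rim 18 (8 thick), partitions 16 mm (6 thick). Origin: centre of the underside, z up. Compartments (own frame, x by y, mm): long one 190 by 66, centre (0, -45); large one 120 by 84, centre (-35, 36); small one 64 by 84, centre (63, 36).
- storage_box: Low white plastic box, no lid, stuck fast, grey latches hanging open at its x ends; 182 mm (own x) by 196 mm (y), with latches and rim 212 by 206. Heights from its underside: floor 3, walls 36, partitions 19 mm (all 3 thick). Origin: centre of the underside. Compartments (own frame, x by y, mm): long 176 by 84, centre (0, -53); square 103 by 103, centre (-36.5, 43.5); spare 70 by 103, stays empty.
- nail_brush: Bystander: bamboo nail brush, bristles down, 88 x 38 mm and 32 mm high. Origin: centre of the underside. Leave it.
- cotton_jar: Bystander: white ceramic jar with a bamboo lid, 71 mm in diameter, 60 mm high with its knob. Origin: centre of the underside. Leave it.
- candle: Bystander: cream candle in a glass, 66 mm in diameter, 56 mm high. Origin: centre of the underside. Leave it.
There are look-alikes about, which are no part of the job. Leave any turquoise look-alike of the glass_dish alone.

How it is judged:
At the end, for the whole second after the job is handed in: Each of the five things lies or stands right way up and level (within about 7 degrees) on the floor of its own compartment (within 5 mm of it), anywhere within that compartment's walls, released and still (under 20 mm/s); the brush and roller along their long compartments, either end first (x of toothbrush in the frame of guest_tray between -0.014 and 0.014 m and y of toothbrush in the frame of guest_tray between -0.075 and -0.015 m and z of toothbrush in the frame of guest_tray between 0 and 0.011 m and angle between each of toothbrush, ice_roller's own z axis and vertical below 0.15 rad and angle between the x axis of toothbrush and the x axis of guest_tray, either way round below 0.4 rad and linear speed of each of toothbrush, glass_dish, oil_bottle, ice_roller, incense_holder below 0.02 m/s and x of glass_dish in the frame of guest_tray between -0.068 and -0.002 m and y of glass_dish in the frame of guest_tray between 0.021 and 0.051 m and z of glass_dish in the frame of guest_tray between 0 and 0.011 m and angle between each of glass_dish, oil_bottle, incense_holder's own z axis and vertical below 0.12 rad and x of oil_bottle in the frame of guest_tray between 0.045 and 0.081 m and y of oil_bottle in the frame of guest_tray between 0.008 and 0.064 m and z of oil_bottle in the frame of guest_tray between 0 and 0.011 m and x of ice_roller in the frame of storage_box between -0.015 and 0.015 m and y of ice_roller in the frame of storage_box between -0.069 and -0.037 m and z of ice_roller in the frame of storage_box between 0 and 0.009 m and angle between the x axis of ice_roller and the x axis of storage_box, either way round below 0.3 rad and x of incense_holder in the frame of storage_box between -0.0495 and -0.0235 m and y of incense_holder in the frame of storage_box between 0.0305 and 0.0565 m and z of incense_holder in the frame of storage_box between 0 and 0.008 m); the robot touches nothing.
It fails at once if the nail brush, the lidded jar or the candle is moved more than 25 mm (distance of any of nail_brush, cotton_jar, candle from where it was at the start of the episode above 0.025 m).
It fails at once if the glass dish is let fall (free and faster than 0.7 m/s, a drop of about 25 mm) (linear speed of glass_dish above 0.7 m/s and contact force between glass_dish and the fingers below 0.1 N).
It fails at once if the bottle is let fall (free and faster than 0.7 m/s, a drop of about 25 mm) (linear speed of oil_bottle above 0.7 m/s and contact force between oil_bottle and the fingers below 0.1 N).
It fails at once if the incense holder is let fall (free and faster than 0.7 m/s, a drop of about 25 mm) (linear speed of incense_holder above 0.7 m/s and contact force between incense_holder and the fingers below 0.1 N).
It also fails if it takes over 131 s, if anything falls off the work surface, if the arm or the gripper's body presses on something with over 40 N, if the wrist force passes 120 N, or if a joint passes its speed limit or range.

ROBOT

A 7-joint arm with a two-finger parallel gripper is mounted at the origin on the work surface. World frame = base frame: x ahead of the robot, y to its left, z up, the work surface at z = 0. Lengths are in m, angles in rad, forces in N, time in s.
With the tool pointing down it reaches from about 0.4 to 0.875 m from the base axis. Payload 19.3 kg.
Tool frame: the origin (TCP) lies midway between the tips of the shut fingers; the grasp point (between the pads) lies 19 mm behind it; z points along the fingers, y is the direction in which the jaws open and shut (so a half turn about z gives the same grasp; the last joint's range is limited). The gripper opens to 85 mm and grips with 20 to 120 N. Pads are 22 mm wide; open, the fingers measure 114 mm over their backs; the gripper's body (76 mm by 85 mm) begins 54 mm behind the grasp point. The pads swing forward as they close: fully open they stand 13 mm farther back than shut.
Start: joints at [1.231, 0.521, -0.036, 1.599, 0.021, 1.021, -0.113], TCP at [0.167, -0.602, 0.21] pointing down, gripper open.
Joint ranges: [-2.91, 2.91], [-0.3, 2.13], [-1.5, 1.42], [0.17, 2.43], [-1.26, 4.41], [0.16, 1.93], [-2.52, 2.52]. Speed limits (rad/s): [1.89, 1.89, 2.39, 2.39, 3.01, 3.01, 3.01].

INTERFACE

Orientations are given as [roll, pitch, yaw] about the fixed x, y, z axes, in that order (R = Rz(yaw) Ry(pitch) Rx(roll)).
In Python, from workcell import bot, eyes gives the robot as it stands. The module is installed in compiled form; this text tells all that it offers.
- The arm moves only by the shell command python3 -m jog 'ROWS' [FORCE]. ROWS is JSON, a list of rows, each an object with "delta_pos": the shift along the world's x, y, z in mm, a list of three; "spin": the turn about the world's z in rad; "claw": the closure, from 0 (fully open) to 1 (shut). In form: [{"delta_pos": [tx, ty, tz], "spin": spin, "claw": claw}, ...]. A call has 1 to 8 rows; each row is the pose to reach, as a shift and turn from the pose measured when the call began; what a row does not reach only later rows make up. A row lasts 1/10 s, in which the tool goes at most 50 mm and 8.59 degrees, less where a joint would pass 70% of its speed; a pose out of reach is approached as far as the arm can. A call with a gripper value outside its range is refused whole. The fingers move at their own pace and stop on an object; FORCE is the grip in N (left out, the last holds). Time passes only in rows, so rows that repeat a pose let the fingers close. It gives the time, the measured TCP pose, the force and the opening at its end, in the units of the state.
- bot.observe(): the state, without advancing time (a new reading comes with each control period).
- eyes.grab_frame(name): name is "side" or "top"; returns the picture (420x560x3 uint8, blue, green, red); there is no depth.
- eyes.camera_params(name): a dict with "fx", "fy", "cx", "cy" (pixels), "k1" (the pictures are not rectified: a ray, as slopes to the right and down, at radius r is drawn at 1 + k1 r^2 times it, then the intrinsics apply), "origin" and "attitude" of the camera in the world. Camera axes: x right, y up, looking along -z (the intrinsics and any distortion apply to the point x, -y, -z); pixel columns grow to the right and rows downward; lengths in m; the calibration is good to about 2 mm. A picture is of the moment at which its call begins. camera_params takes no time and is no camera call.
- bot.job_done(): hands the job in, once; it reports no verdict.
The state is a dict: "clock": time; "qpos": joint angles; "qd": joint speeds; "joint_efforts": joint torques, N m; "position": TCP position; "tool_rot": TCP orientation; "force": force on the tool from outside, world axes, zero at the start; "moment": the same for the moment, N m; "grip_width": finger opening in m.
Only numpy, scipy, OpenCV 4.12 (cv2) and the standard library are available. Lean on these libraries where they do the work, as an engineer would, in place of code of your own. Each camera call takes 0.05 s, during which the arm holds its last target. There are 200 camera calls.

## Working session

There is one attempt and no reset: what is moved stays moved. The work goes in short steps, Python scripts to look and compute and a shell command to move; the robot and the scene stay as the last step left them, time stands still between calls to the robot, and variables do not carry over. Pictures are saved under pics/ and viewed, about 12 in all and at most 16, crops included, and the job is handed in when it is done.

```bash
mkdir -p pics; cat > h.py <<'E'
import numpy as np, cv2
from workcell import bot, eyes
from scipy.spatial.transform import Rotation as R
def cam(n):
    p=eyes.camera_params(n); return p
def rot(p):
    a=np.array(p['attitude'],float)
    return a if a.shape==(3,3) else R.from_euler('xyz',a).as_matrix() if a.size==3 else R.from_quat(a).as_matrix()
def proj(n,X):
    p=cam(n); c=(np.atleast_2d(X)-p['origin'])@rot(p); s=np.c_[c[:,0]/-c[:,2],-c[:,1]/-c[:,2]]
    s=s*(1+p['k1']*(s**2).sum(1,keepdims=True)); return s*[p['fx'],p['fy']]+[p['cx'],p['cy']]
def unproj(n,uv,z):
    p=cam(n); d=(np.atleast_2d(np.array(uv,float))-[p['cx'],p['cy']])/[p['fx'],p['fy']]; s=d.copy()
    for _ in range(30): s=d/(1+p['k1']*(s**2).sum(1,keepdims=True))
    r=np.c_[s[:,0],-s[:,1],-np.ones(len(s))]@rot(p).T
    o=np.array(p['origin']); return o+r*((z-o[2])/r[:,2:])
def snap(n,f,crop=None,k=1):
    im=eyes.grab_frame(n); cv2.imwrite('pics/raw_'+f,im)
    if crop: x0,y0,x1,y1=crop; im=im[y0:y1,x0:x1]
    cv2.imwrite('pics/'+f,cv2.resize(im,None,fx=k,fy=k,interpolation=cv2.INTER_CUBIC)); return im
E
python3 - <<'E'
from h import *
for n in('top','side'): print(cam(n)); snap(n,n+'0.png',k=1.42)
print(bot.observe())
E
```

```text
{'fx': 415.44819862610507, 'fy': 415.44819862610507, 'cx': 276.27772262808594, 'cy': 206.80719354158566, 'k1': -0.08434623110630313, 'origin': array([0.42154227, 0.00494073, 1.05370458]), 'attitude': array([ 0.16551584,  0.00598653, -1.55988547])}
{'fx': 390.90725103615165, 'fy': 390.90725103615165, 'cx': 271.39120659619334, 'cy': 214.39245891727037, 'k1': 0.011526476914120837, 'origin': array([ 0.50748251, -0.54329879,  0.73473275]), 'attitude': array([ 0.66967032,  0.01326672, -0.19433523])}
{'clock': 0.1, 'qpos': array([ 1.23081418,  0.52192137, -0.03635034,  1.59993876,  0.02116515,
        1.02107515, -0.11283308]), 'qd': array([ 5.80128419e-04, -1.11955431e-03, -1.78316293e-03, -2.81753234e-03,
       -3.52817068e-04, -4.33069859e-04,  3.64718570e-05]), 'joint_efforts': array([ 6.48585730e-03, -9.28494716e+01,  1.98554769e+00, -3.70534766e+01,
        1.81955541e-02,  5.36256703e-03,  3.90506068e-05]), 'position': array([ 0.16648415, -0.60209836,  0.20960799]), 'tool_rot': array([-3.14063306e+00,  2.47965627e-05,  2.69739511e-01]), 'force': array([-0.14319193, -0.15546247,  0.36130225]), 'moment': array([ 0.01456388, -0.02056957,  0.03508773]), 'grip_width': 0.08534393632820199}
```

View pics/top0.png

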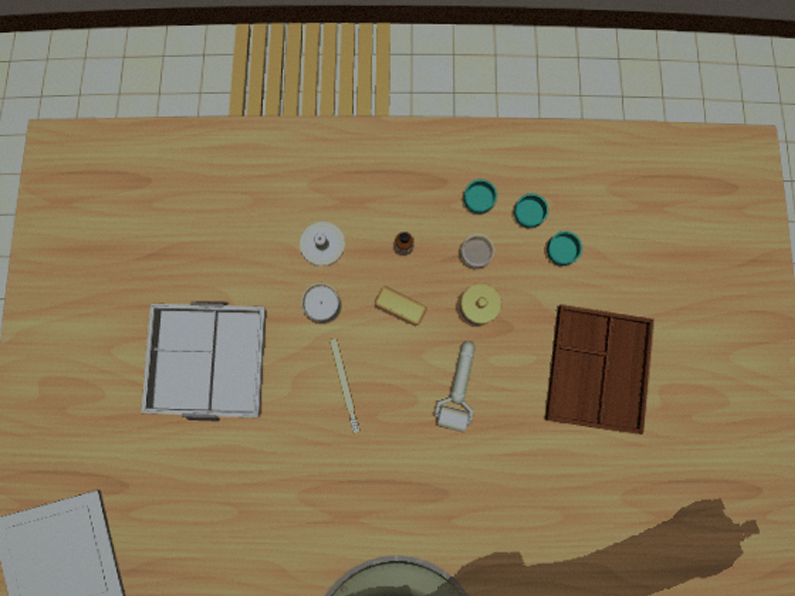

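View pics/side0.png

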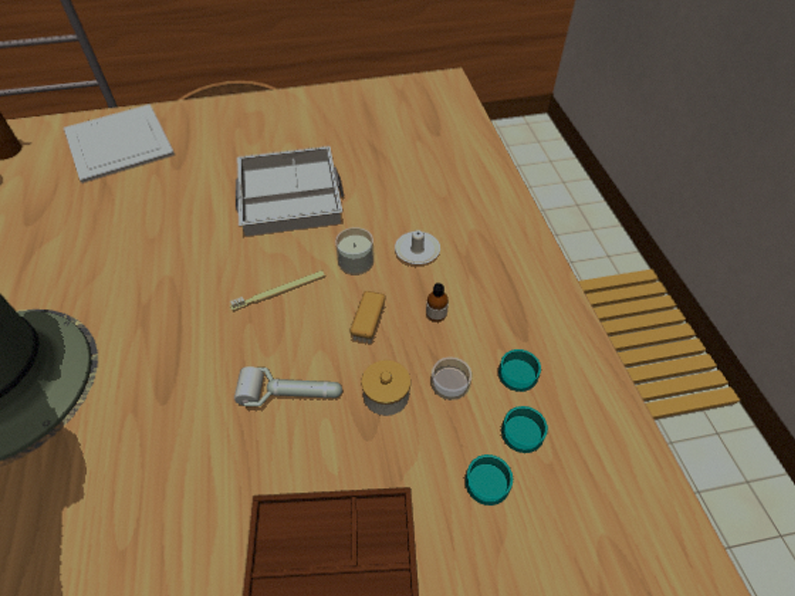

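The top view (scale 1.42) shows incense at (322,243), bottle (404,243), clear dish (477,251), toothbrush (333,340)→(357,430) with the head at the lower end, roller (468,345)→(452,425) with the drum at the lower end, white box about (205,360) and tray about (600,369). The side view agrees, and the three turquoise dishes stand apart from the stock.

```bash
python3 - <<'E'
from h import *
k=1.42
P={'incense_top':(321,237,.044),'saucer':(322,244,.005),'bottlecap':(404,239,.072),'dish':(477,251,.02),'tb_tail':(333,340,.006),'tb_head':(357,430,.01),
'rol_tail':(468,344,.016),'rol_drum':(452,428,.018),
'box c1':(152,305,.036),'box c2':(265,308,.036),'box c3':(258,416,.036),'box c4':(143,412,.036),
'tray c1':(560,306,.018),'tray c2':(653,319,.018),'tray c3':(642,433,.018),'tray c4':(546,420,.018),'candle':(321,302,.05),'jar':(481,302,.055),'brush':(401,305,.03)}
for n,(u,v,z) in P.items(): print(n,unproj('top',(u/k,v/k),z).round(4)[0])
print('side')
S={'incense_top':(418,234,.044),'bottlecap':(439,287,.072),'dish':(452,377,.015),'tb_tail':(324,275,.006),'tb_head':(237,302,.01),'rol_tail':(342,390,.016),'box1':(238,155,.036),'box2':(333,149,.036),'box3':(341,210,.036),'box4':(240,224,.036),'tray far L':(254,496,.018),'tray far R':(410,489,.018)}
for n,(u,v,z) in S.items(): print(n,unproj('side',(u/k,v/k),z).round(4)[0])
im=cv2.imread('pics/raw_top0.png')
cv2.imwrite('pics/c1.png',cv2.resize(im[150:310,210:345],None,fx=4,fy=3.7,interpolation=cv2.INTER_CUBIC))
E
```

```text
incense_top [0.6905 0.1401 0.044 ]
saucer [0.6876 0.143  0.005 ]
bottlecap [ 0.6807 -0.0064  0.072 ]
dish [ 0.6735 -0.1386  0.02  ]
tb_tail [0.5118 0.1178 0.006 ]
tb_head [0.3553 0.0718 0.01  ]
rol_tail [ 0.5063 -0.1212  0.016 ]
rol_drum [ 0.3609 -0.0923  0.018 ]
box c1 [0.5669 0.4388 0.036 ]
box c2 [0.5638 0.2356 0.036 ]
box c3 [0.3776 0.2397 0.036 ]
box c4 [0.3798 0.4416 0.036 ]
tray c1 [ 0.5751 -0.2862  0.018 ]
tray c2 [ 0.5531 -0.4549  0.018 ]
tray c3 [ 0.3526 -0.4248  0.018 ]
tray c4 [ 0.3753 -0.2556  0.018 ]
candle [0.5733 0.1356 0.05  ]
jar [ 0.5753 -0.1394  0.055 ]
brush [ 0.5725 -0.0025  0.03  ]
side
incense_top [0.691  0.1387 0.044 ]
bottlecap [ 0.6888 -0.0097  0.072 ]
dish [ 0.679  -0.1384  0.015 ]
tb_tail [0.5169 0.1111 0.006 ]
tb_head [0.3661 0.0773 0.01  ]
rol_tail [ 0.5144 -0.1278  0.016 ]
box1 [0.385  0.4457 0.036 ]
box2 [0.5784 0.4249 0.036 ]
box3 [0.5677 0.2376 0.036 ]
box4 [0.3821 0.2385 0.036 ]
tray far L [ 0.3799 -0.2606  0.018 ]
tray far R [ 0.58   -0.2918  0.018 ]
```

```bash
cat >> h.py <<'E'
E0={'incense':(.689,.141,0),'bottle':(.684,-.008,0),'dish':(.676,-.1385,0),'tb':(.436,.0955,.286+np.pi),'roller':(.431,-.1065,np.pi-.196),'tray':(.465,-.356,-.149),'box':(.474,.339,-.018)}
def circ(r,z): t=np.linspace(0,2*np.pi,40); return np.c_[r*np.cos(t),r*np.sin(t),0*t+z]
def rect(cx,cy,a,b,z): return np.array([[cx+s*a/2,cy+t*b/2,z] for s,t in((1,1),(-1,1),(-1,-1),(1,-1),(1,1))])
M={'incense':[circ(.042,.01),circ(.011,.044)],'bottle':[circ(.017,.0),circ(.0088,.072)],'dish':[circ(.03,.03),circ(.03,0)],
'tb':[rect(-.019,0,.132,.013,.009),rect(.072,0,.026,.012,.017)],'roller':[rect(-.022,0,.112,.024,.016),rect(.06,0,.036,.05,.018)],
'tray':[rect(0,0,.206,.172,.018),rect(0,-.045,.19,.066,.016),rect(-.035,.036,.12,.084,.016)],
'box':[rect(0,0,.182,.196,.036),rect(0,-.053,.176,.084,.019),rect(-.0365,.0435,.103,.103,.019)]}
def world(e,p): c,s=np.cos(e[2]),np.sin(e[2]); return p@np.array([[c,s,0],[-s,c,0],[0,0,1]])+[e[0],e[1],0]
def overlay(n,im,crop,k,E=E0):
    x0,y0,x1,y1=crop; o=cv2.resize(im[y0:y1,x0:x1],None,fx=k,fy=k,interpolation=cv2.INTER_CUBIC)
    for a in E:
        for m in M[a]:
            q=((proj(n,world(E[a],m))-[x0,y0]+.5)*k*16).astype(int)
            cv2.polylines(o,[q.reshape(-1,1,2)],False,(255,0,255),1,cv2.LINE_AA,4)
    return o
E
python3 - <<'E'
from h import *
t=cv2.imread('pics/raw_top0.png');s=cv2.imread('pics/raw_side0.png')
a=overlay('top',t,(95,150,355,310),3); b=overlay('top',t,(375,205,470,310),3)
cv2.imwrite('pics/o1.png',a)
b2=overlay('side',s,(155,95,395,420),1.8)
o=np.zeros((595,760,3),np.uint8); o[:b.shape[0],:b.shape[1]]=b; o[:b2.shape[0],300:300+b2.shape[1]]=b2[:595]
cv2.imwrite('pics/o2.png',o)
E
```

```text
(no output)
```

View pics/o1.png

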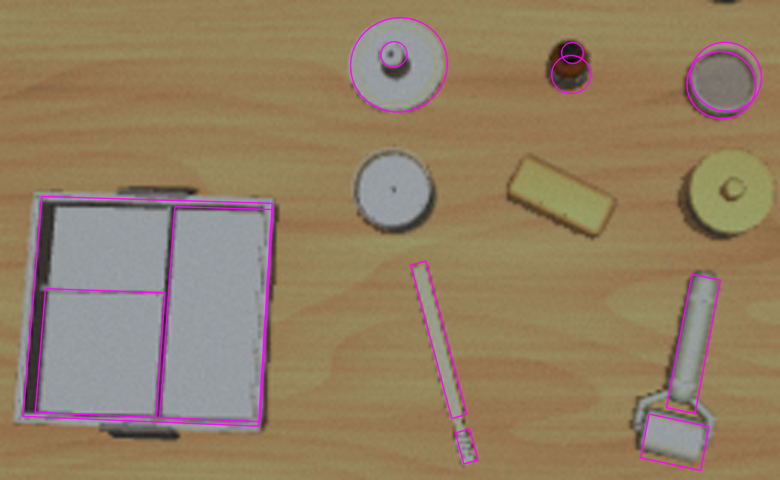

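View pics/o2.png

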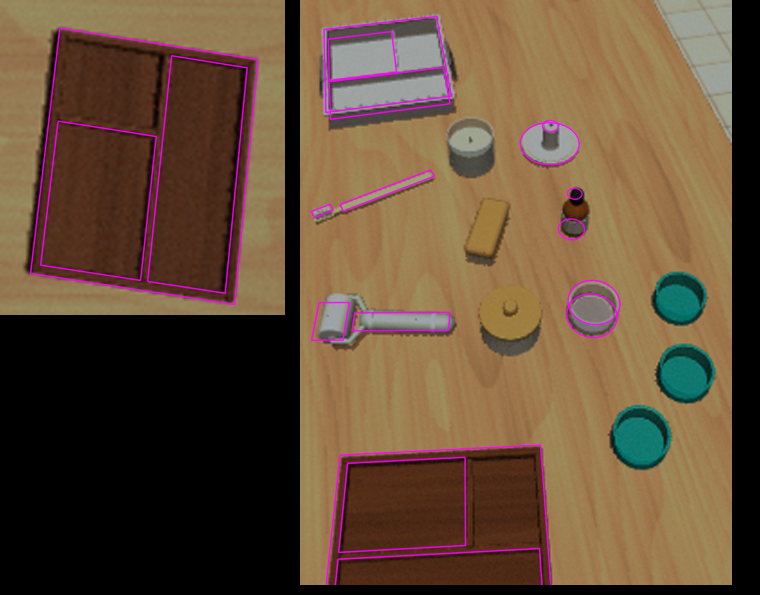

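Overlays fit within 2–5 mm in both views: the roller needs about +4 mm in x and the box about +2 mm in y. I'll start with the dish.

```bash
python3 -m jog '[{"delta_pos":[509,464,-60],"spin":0,"claw":0},{"delta_pos":[509,464,-60],"spin":0,"claw":0},{"delta_pos":[509,464,-60],"spin":0,"claw":0},{"delta_pos":[509,464,-60],"spin":0,"claw":0},{"delta_pos":[509,464,-60],"spin":0,"claw":0},{"delta_pos":[509,464,-60],"spin":0,"claw":0},{"delta_pos":[509,464,-60],"spin":0,"claw":0},{"delta_pos":[509,464,-60],"spin":0,"claw":0}]' 40; python3 -c "
from h import *
o=bot.observe();print((np.array([.676,-.1385,.10])-o['position'])*1000,o['tool_rot'])"
```

```text
clock: 0.9
position: [0.462, -0.3322, 0.1749]
tool_rot: [-3.14, 0.0, 0.27]
force: [0.7, -0.5, 0.1]
grip_width: 0.0852
[213.95596455 193.71495777 -74.85688327] [-3.14049675e+00  2.27116314e-04  2.69629723e-01]
```

```bash
python3 -m jog '[{"delta_pos":[214,194,-75],"spin":0,"claw":0},{"delta_pos":[214,194,-75],"spin":0,"claw":0},{"delta_pos":[214,194,-75],"spin":0,"claw":0},{"delta_pos":[214,194,-75],"spin":0,"claw":0},{"delta_pos":[214,194,-75],"spin":0,"claw":0},{"delta_pos":[214,194,-75],"spin":0,"claw":0},{"delta_pos":[214,194,-75],"spin":0,"claw":0},{"delta_pos":[214,194,-75],"spin":0,"claw":0}]'; python3 -c "
from h import *
o=bot.observe();print((np.array([.676,-.1385,.0])-o['position'])*1000)"
```

```text
clock: 1.7
position: [0.676, -0.1369, 0.0986]
tool_rot: [-3.14, 0.002, 0.272]
force: [-0.7, -0.7, 1.1]
grip_width: 0.0853
[ 1.16353968e-02 -1.58414981e+00 -9.86225220e+01]
```

```bash
python3 -m jog '[{"delta_pos":[0,-1.5,-50],"spin":0,"claw":0},{"delta_pos":[0,-1.5,-50],"spin":0,"claw":0},{"delta_pos":[0,-1.5,-50],"spin":0,"claw":0}]'; python3 -c "
from h import *
s=eyes.grab_frame('side');t=eyes.grab_frame('top')
a=overlay('side',s,(250,200,400,330),2.6,{'dish':E0['dish']});b=overlay('top',t,(290,120,410,250),2.6,{'dish':E0['dish']})
cv2.imwrite('pics/d1.png',np.hstack([a,b]))"
```

```text
clock: 2.0
position: [0.675, -0.1394, 0.0488]
tool_rot: [-3.139, 0.004, 0.27]
force: [1.1, 0.2, 0.9]
grip_width: 0.0855
```

View pics/d1.png

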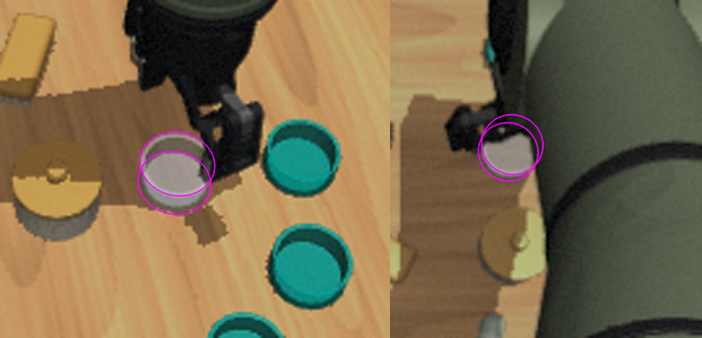

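```bash
python3 -c "
from h import *
p=bot.observe()['position'];y=.27;d=np.array([-np.sin(y),np.cos(y),0])
for s in(-.0425,.0425,-.057,.057): 
  X=p+d*s+[0,0,.013]; print(s,(proj('side',X)-[250,200])*2.6,(proj('top',X)-[290,120])*2.6)
"
```

```text
-0.0425 [[209.00725271 181.73056506]] [[169.14292921 122.41163868]]
0.0425 [[152.55101737  99.36161005]] [[ 83.01219346 144.7457772 ]]
-0.057 [[219.35222631 196.82184528]] [[183.71770476 118.63820091]]
0.057 [[143.57697756  86.26697031]] [[ 68.21398331 148.5889341 ]]
```

The near fingertip appears at crop (215,180) and the left one at (75,135) in the top crop, both where the arm's own pose predicts. The dish sits between them. Descend and grip.

```bash
python3 -m jog '[{"delta_pos":[1,1,-47],"spin":0,"claw":0},{"delta_pos":[1,1,-47],"spin":0,"claw":0},{"delta_pos":[1,1,-47],"spin":0,"claw":0},{"delta_pos":[1,1,-47],"spin":0,"claw":0.5},{"delta_pos":[1,1,-47],"spin":0,"claw":0.5},{"delta_pos":[1,1,-47],"spin":0,"claw":0.5},{"delta_pos":[1,1,-47],"spin":0,"claw":0.5},{"delta_pos":[1,1,-47],"spin":0,"claw":0.5}]' 40;  python3 -m jog '[{"delta_pos":[0,0,0],"spin":0,"claw":0.5},{"delta_pos":[0,0,0],"spin":0,"claw":0.5},{"delta_pos":[0,0,20],"spin":0,"claw":0.5},{"delta_pos":[0,0,40],"spin":0,"claw":0.5},{"delta_pos":[0,0,80],"spin":0,"claw":0.5},{"delta_pos":[0,0,80],"spin":0,"claw":0.5}]'
```

```text
clock: 2.9
position: [0.6799, -0.1395, 0.0068]
tool_rot: [3.14, -0.004, 0.27]
force: [0.2, -3.2, 21.3]
grip_width: 0.0432
clock: 3.5
position: [0.6824, -0.1398, 0.092]
tool_rot: [3.137, -0.011, 0.27]
force: [0.6, 0.5, 0.8]
grip_width: 0.0429
```

```bash
python3 -c "
from h import *
s=eyes.grab_frame('side');t=eyes.grab_frame('top')
a=overlay('side',s,(250,180,400,330),2.6,{});b=overlay('top',t,(290,120,410,270),2.6,{})
cv2.imwrite('pics/d2.png',np.hstack([a,b]))"
```

```text
(no output)
```

View pics/d2.png

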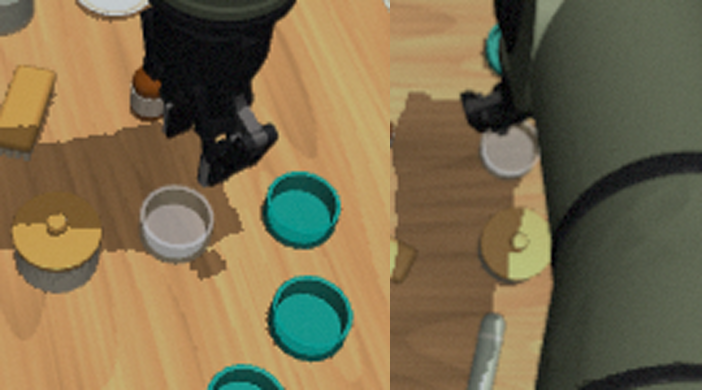

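```bash
python3 -c "
from h import *
o=bot.observe();p=o['position'];Rm=R.from_euler('xyz',o['tool_rot']).as_matrix();print(p,Rm.round(2))
for s in(-.0215,0,.0215):
  X=p+Rm[:,1]*s; print(s,(proj('side',X)-[250,180])*2.6,(proj('top',X)-[290,120])*2.6)
"
```

```text
[ 0.68026338 -0.13946773  0.08775414] [[ 0.96  0.27  0.01]
 [ 0.27 -0.96 -0.  ]
 [ 0.01  0.   -1.  ]]
-0.0215 [[172.80129982 152.92160822]] [[107.76564825 128.98339563]]
0 [[187.30515253 173.59323214]] [[130.09073271 123.19152793]]
0.0215 [[202.27381279 194.92578293]] [[152.34193252 117.42351515]]
```

```bash
python3 -c "
from h import *
s=eyes.grab_frame('side')
o=cv2.resize(s[150:300,270:400],None,fx=4,fy=4,interpolation=cv2.INTER_CUBIC)
o=cv2.convertScaleAbs(o,alpha=2.2,beta=20)
p=bot.observe()['position']
for s,c in((-.0215,(0,0,255)),(0,(0,255,0)),(.0215,(255,0,0))):
  X=p+np.array([-np.sin(.27),np.cos(.27),0])*s; q=((proj('side',X)-[270,150])*4)[0].astype(int); cv2.circle(o,tuple(int(v) for v in q),4,c,-1)
cv2.imwrite('pics/d3.png',o)"
```

```text
(no output)
```

View pics/d3.png

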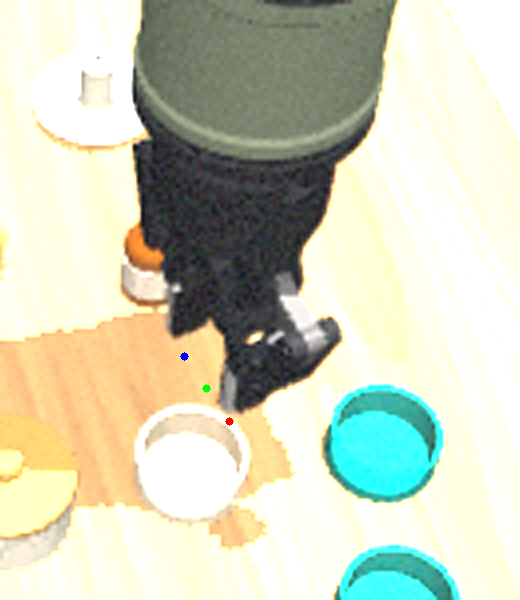

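```bash
python3 -c "
from h import *
p=bot.observe()['position'];d=np.array([-np.sin(.27),np.cos(.27),0]);x=np.array([d[1],-d[0],0])
for h in(0,.006,.012,.018):
  print(h,[((proj('side',p+d*s*(.0215)+x*t*.011+[0,0,h])-[270,150])*4)[0].astype(int).tolist() for s in(1,-1) for t in(-1,1)])
"
```

```text
0 [[165, 364], [203, 348], [210, 429], [248, 412]]
0.006 [[166, 357], [204, 341], [211, 423], [250, 405]]
0.012 [[167, 350], [205, 334], [212, 416], [251, 398]]
0.018 [[167, 343], [206, 327], [213, 409], [252, 392]]
```

The dish is still upright at about its old place. The fingers rode up on its rim, and in this view the tips sit about 15 mm above the TCP at this opening. The side camera also reads about +4 mm in x. I'll open and probe down for the tip height.

```bash
python3 -m jog '[{"delta_pos":[-7,3,0],"spin":0,"claw":0},{"delta_pos":[-7,3,0],"spin":0,"claw":0},{"delta_pos":[-7,3,0],"spin":0,"claw":0},{"delta_pos":[-7,3,-40],"spin":0,"claw":0},{"delta_pos":[-7,3,-85],"spin":0,"claw":0},{"delta_pos":[-7,3,-85],"spin":0,"claw":0},{"delta_pos":[-7,3,-85],"spin":0,"claw":0}]' 40; python3 -m jog '[{"delta_pos":[0,0,-4],"spin":0,"claw":0},{"delta_pos":[0,0,-4],"spin":0,"claw":0}]';python3 -m jog '[{"delta_pos":[0,0,-4],"spin":0,"claw":0},{"delta_pos":[0,0,-4],"spin":0,"claw":0}]'
```

```text
clock: 4.35
position: [0.6725, -0.1363, 0.0019]
tool_rot: [3.14, -0.003, 0.27]
force: [0.2, 0.0, 0.5]
grip_width: 0.0855
clock: 4.55
position: [0.6735, -0.1365, -0.0003]
tool_rot: [3.139, -0.005, 0.27]
force: [-0.4, 0.3, 0.7]
grip_width: 0.0855
clock: 4.75
position: [0.6739, -0.1366, -0.0037]
tool_rot: [3.139, -0.006, 0.27]
force: [0.6, -0.2, -0.9]
grip_width: 0.0856
```

```bash
python3 -m jog '[{"delta_pos":[0,0,0],"spin":0,"claw":0.28},{"delta_pos":[0,0,0],"spin":0,"claw":0.28},{"delta_pos":[0,0,0],"spin":0,"claw":0.28}]' 30; python3 -m jog '[{"delta_pos":[0,0,0],"spin":0,"claw":0.34},{"delta_pos":[0,0,0],"spin":0,"claw":0.34},{"delta_pos":[0,0,0],"spin":0,"claw":0.34}]'; python3 -m jog '[{"delta_pos":[0,0,0],"spin":0,"claw":0.4},{"delta_pos":[0,0,0],"spin":0,"claw":0.4},{"delta_pos":[0,0,0],"spin":0,"claw":0.4}]'
```

```text
clock: 5.05
position: [0.6741, -0.1368, -0.0035]
tool_rot: [3.138, -0.006, 0.27]
force: [0.5, -0.9, 0.9]
grip_width: 0.0618
clock: 5.35
position: [0.6742, -0.1368, -0.003]
tool_rot: [3.138, -0.007, 0.27]
force: [-2.1, 0.4, 7.6]
grip_width: 0.0573
clock: 5.65
position: [0.6741, -0.1368, -0.003]
tool_rot: [3.138, -0.006, 0.27]
force: [-1.6, 0.7, 3.8]
grip_width: 0.0579
```

Stopped at 58 mm against a 51 mm command, so it is held. Lift, check, and carry to the tray.

```bash
python3 -m jog '[{"delta_pos":[0,0,10],"spin":0,"claw":0.45},{"delta_pos":[0,0,20],"spin":0,"claw":0.45},{"delta_pos":[0,0,40],"spin":0,"claw":0.45},{"delta_pos":[0,0,70],"spin":0,"claw":0.45},{"delta_pos":[0,0,100],"spin":0,"claw":0.45},{"delta_pos":[0,0,100],"spin":0,"claw":0.45},{"delta_pos":[0,0,100],"spin":0,"claw":0.45}]' 40; python3 -c "
from h import *
s=snap('side','d4.png',(250,150,400,300),3)
o=bot.observe();print(o['position'],o['force'])
for e,l in (('tray',[(0,-.045),(-.035,.036),(.063,.036)]),('box',[(0,-.053),(-.0365,.0435)])):
  E=(.462,-.356,-.149) if e=='tray' else (.472,.341,-.018)
  print(e,world(E,np.array([(*a,0) for a in l])).round(4))"
```

```text
clock: 6.35
position: [0.6745, -0.1369, 0.0982]
tool_rot: [3.138, -0.008, 0.27]
force: [0.0, 0.2, -2.0]
grip_width: 0.0569
[ 0.67388128 -0.1367477   0.09708966] [ 0.38552037  0.54075528 -0.02754626]
tray [[ 0.4553 -0.4005  0.    ]
 [ 0.4327 -0.3152  0.    ]
 [ 0.5296 -0.3298  0.    ]]
box [[0.471  0.288  0.    ]
 [0.4363 0.3851 0.    ]]
```

View pics/d4.png

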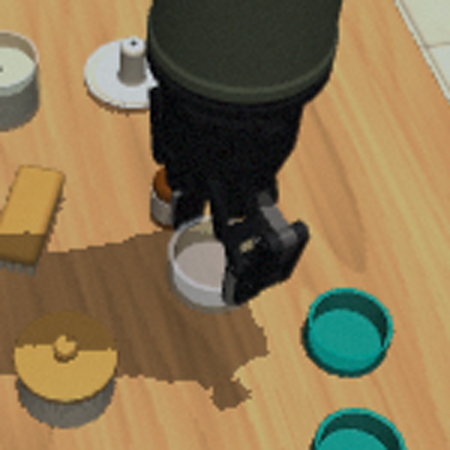

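```bash
python3 -c "
from h import *
im=cv2.imread('pics/raw_d4.png')
best=[]
p=bot.observe()['position']
for dx in(0,-.008,-.016):
  o=overlay('side',im,(280,180,360,270),3.2,{}) 
  for m,z in((.03,.131),(.03,.101)):
    q=proj('side',circ(m,z)+[p[0]+dx,p[1],0]); q=((q-[280,180]+.5)*3.2).astype(int); cv2.polylines(o,[q.reshape(-1,1,2)],False,(255,0,255),1)
  best.append(o)
cv2.imwrite('pics/d5.png',np.hstack(best))"
```

```text
(no output)
```

View pics/d5.png

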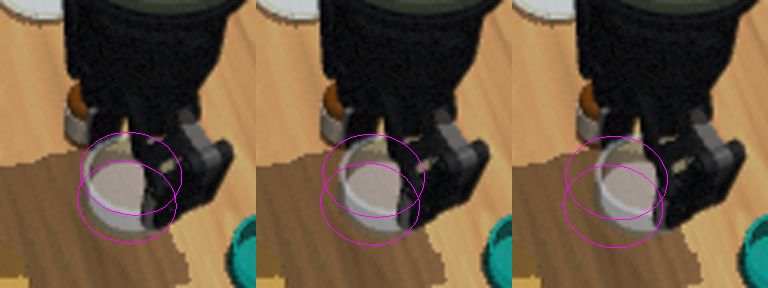

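```bash
python3 -m jog '[{"delta_pos":[-246,-174,20],"spin":1.15,"claw":0.45},{"delta_pos":[-246,-174,20],"spin":1.15,"claw":0.45},{"delta_pos":[-246,-174,20],"spin":1.15,"claw":0.45},{"delta_pos":[-246,-174,20],"spin":1.15,"claw":0.45},{"delta_pos":[-246,-174,20],"spin":1.15,"claw":0.45},{"delta_pos":[-246,-174,20],"spin":1.15,"claw":0.45},{"delta_pos":[-246,-174,20],"spin":1.15,"claw":0.45},{"delta_pos":[-246,-174,20],"spin":1.15,"claw":0.45}]'; python3 -c "
from h import *
o=bot.observe();print((np.array([.428,-.311,.05])-o['position'])*1000,1.42-o['tool_rot'][2])"
```

```text
clock: 7.2
position: [0.426, -0.312, 0.1166]
tool_rot: [3.14, -0.007, 1.423]
force: [0.8, -0.1, -0.6]
grip_width: 0.0571
[  2.03799104   0.97928802 -66.59701306] -0.002763884950785833
```

```bash
python3 -m jog '[{"delta_pos":[2,1,-40],"spin":0,"claw":0.45},{"delta_pos":[2,1,-82],"spin":0,"claw":0.45},{"delta_pos":[2,1,-82],"spin":0,"claw":0.45},{"delta_pos":[2,1,-82],"spin":0,"claw":0.45}]'; python3 -c "
from h import *
s=eyes.grab_frame('side');t=eyes.grab_frame('top')
E={'tray':(.464,-.356,-.149)}
a=overlay('side',s,(150,260,310,420),2.6,E);b=overlay('top',t,(360,190,480,320),3.2,E)
o=np.zeros((416,800,3),np.uint8);o[:,:416]=a;o[:,416:]=b[:,:384]
cv2.imwrite('pics/d6.png',cv2.convertScaleAbs(o,alpha=1.5))"
```

```text
clock: 7.6
position: [0.4277, -0.3104, 0.0346]
tool_rot: [-3.142, -0.008, 1.423]
force: [-0.2, 0.2, -0.3]
grip_width: 0.0571
```

View pics/d6.png

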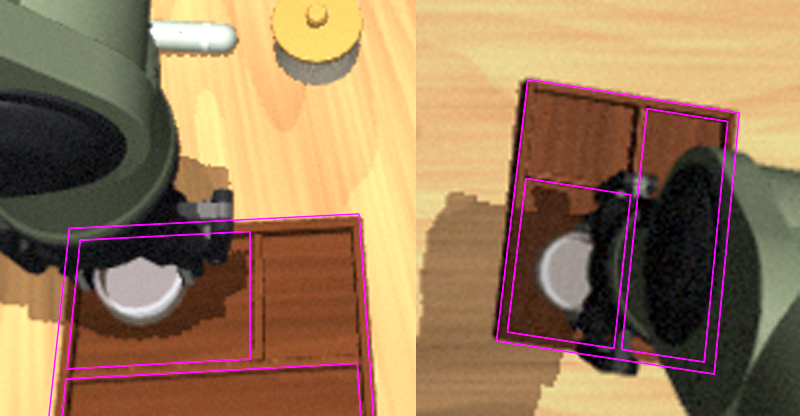

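```bash
python3 -c "
from h import *
print(unproj('top',(410.6,274.4),.066),unproj('side',(203.8,369.6),.05), bot.observe()['position'])"
```

```text
[[ 0.42733293 -0.30720786  0.066     ]] [[ 0.42565653 -0.31658979  0.05      ]] [ 0.4287836  -0.3113055   0.03620917]
```

The dish reads (0.427,−0.312) in both cameras, within 2 mm of the TCP, so the calibration holds. What looked like an offset was the taller finger linkage. Set it down.

```bash
python3 -m jog '[{"delta_pos":[6,-4,-15],"spin":0,"claw":0.45},{"delta_pos":[6,-4,-24],"spin":0,"claw":0.45},{"delta_pos":[6,-4,-29],"spin":0,"claw":0.45},{"delta_pos":[6,-4,-32],"spin":0,"claw":0.45},{"delta_pos":[6,-4,-32],"spin":0,"claw":0.45}]'; python3 -m jog '[{"delta_pos":[0,0,-2],"spin":0,"claw":0.45},{"delta_pos":[0,0,-2],"spin":0,"claw":0.45}]'
```

```text
clock: 8.2
position: [0.4346, -0.3152, 0.0043]
tool_rot: [3.139, -0.006, 1.423]
force: [-0.2, 0.5, -0.5]
grip_width: 0.0572
clock: 8.4
position: [0.4348, -0.3153, 0.003]
tool_rot: [3.138, -0.006, 1.423]
force: [-2.0, 1.7, 10.4]
grip_width: 0.0569
```

```bash
python3 -m jog '[{"delta_pos":[0,0,0],"spin":0,"claw":0.18},{"delta_pos":[0,0,0],"spin":0,"claw":0.18},{"delta_pos":[0,0,0],"spin":0,"claw":0.18},{"delta_pos":[0,0,10],"spin":0,"claw":0.18},{"delta_pos":[0,0,50],"spin":0,"claw":0.18},{"delta_pos":[0,0,120],"spin":0,"claw":0.18},{"delta_pos":[0,0,120],"spin":0,"claw":0.1}]'; python3 -m jog '[{"delta_pos":[248,307,15],"spin":-1.57,"claw":0.1},{"delta_pos":[248,307,15],"spin":-1.57,"claw":0.1},{"delta_pos":[248,307,15],"spin":-1.57,"claw":0.1},{"delta_pos":[248,307,15],"spin":-1.57,"claw":0.1},{"delta_pos":[248,307,15],"spin":-1.57,"claw":0.1},{"delta_pos":[248,307,15],"spin":-1.57,"claw":0.1},{"delta_pos":[248,307,15],"spin":-1.57,"claw":0.1},{"delta_pos":[248,307,15],"spin":-1.57,"claw":0.1}]'; python3 -c "
from h import *
o=bot.observe();print((np.array([.683,-.008,.12])-o['position'])*1000,-.149-o['tool_rot'][2])"
```

```text
clock: 9.1
position: [0.436, -0.3158, 0.1275]
tool_rot: [3.134, -0.004, 1.423]
force: [-0.1, -0.7, -0.1]
grip_width: 0.0768
clock: 9.9
position: [0.6849, -0.0065, 0.1435]
tool_rot: [3.136, -0.004, 0.226]
force: [0.3, -0.8, 0.4]
grip_width: 0.0771
[ -1.94537598  -1.47180246 -23.45826979] -0.3749606745933811
```

```bash
python3 -m jog '[{"delta_pos":[-2,-1.5,0],"spin":-0.375,"claw":0.1},{"delta_pos":[-2,-1.5,0],"spin":-0.375,"claw":0.1},{"delta_pos":[-2,-1.5,-40],"spin":-0.375,"claw":0.1},{"delta_pos":[-2,-1.5,-80],"spin":-0.375,"claw":0.1},{"delta_pos":[-2,-1.5,-120],"spin":-0.375,"claw":0.1},{"delta_pos":[-2,-1.5,-137],"spin":-0.375,"claw":0.1},{"delta_pos":[-2,-1.5,-137],"spin":-0.375,"claw":0.1},{"delta_pos":[-2,-1.5,-137],"spin":-0.375,"claw":0.3}]' 30; python3 -m jog '[{"delta_pos":[0,0,0],"spin":0,"claw":0.5},{"delta_pos":[0,0,0],"spin":0,"claw":0.7},{"delta_pos":[0,0,0],"spin":0,"claw":0.7},{"delta_pos":[0,0,0],"spin":0,"claw":0.7},{"delta_pos":[0,0,0],"spin":0,"claw":0.7}]' 40
```

```text
clock: 10.7
position: [0.6839, -0.0081, 0.0082]
tool_rot: [3.136, -0.006, -0.149]
force: [0.2, 0.3, 1.1]
grip_width: 0.0642
clock: 11.2
position: [0.6854, -0.008, 0.0104]
tool_rot: [3.137, -0.009, -0.149]
force: [-0.5, 0.1, 12.2]
grip_width: 0.0315
```

```bash
python3 -m jog '[{"delta_pos":[0,0,10],"spin":0,"claw":0.75},{"delta_pos":[0,0,30],"spin":0,"claw":0.75},{"delta_pos":[0,0,70],"spin":0,"claw":0.75},{"delta_pos":[0,0,110],"spin":0,"claw":0.75},{"delta_pos":[0,0,110],"spin":0,"claw":0.75},{"delta_pos":[0,0,110],"spin":0,"claw":0.75}]'; python3 -c "
from h import *
o=bot.observe();print((np.array([.5316,-.3298,.12])-o['position'])*1000)
s=eyes.grab_frame('side')
cv2.imwrite('pics/b1.png',cv2.convertScaleAbs(cv2.resize(s[120:240,250:370],None,fx=3,fy=3,interpolation=2),alpha=1.6))"
```

```text
clock: 11.8
position: [0.686, -0.008, 0.1224]
tool_rot: [3.137, -0.012, -0.149]
force: [-0.7, 0.4, -1.8]
grip_width: 0.0318
[-154.4095916  -321.79386865   -2.35642892]
```

View pics/b1.png

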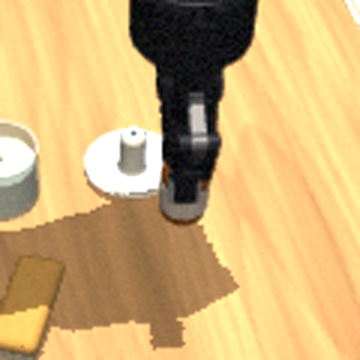

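The bottle hangs upright at crop (185,205), with the fingers on its body. Carry it to the small compartment.

```bash
python3 -m jog '[{"delta_pos":[-154,-322,0],"spin":0,"claw":0.75},{"delta_pos":[-154,-322,0],"spin":0,"claw":0.75},{"delta_pos":[-154,-322,0],"spin":0,"claw":0.75},{"delta_pos":[-154,-322,0],"spin":0,"claw":0.75},{"delta_pos":[-154,-322,0],"spin":0,"claw":0.75},{"delta_pos":[-154,-322,0],"spin":0,"claw":0.75},{"delta_pos":[-154,-322,0],"spin":0,"claw":0.75},{"delta_pos":[-154,-322,0],"spin":0,"claw":0.75}]'; python3 -m jog '[{"delta_pos":[-1,0,-40],"spin":0,"claw":0.75},{"delta_pos":[-1,0,-80],"spin":0,"claw":0.75},{"delta_pos":[-1,0,-97],"spin":0,"claw":0.75},{"delta_pos":[-1,0,-100],"spin":0,"claw":0.75},{"delta_pos":[-1,0,-100],"spin":0,"claw":0.75}]'
```

```text
clock: 12.65
position: [0.5267, -0.3364, 0.1201]
tool_rot: [3.135, -0.007, -0.157]
force: [-0.3, -0.2, -0.3]
grip_width: 0.0316
clock: 13.15
position: [0.5255, -0.336, 0.0196]
tool_rot: [3.135, -0.006, -0.157]
force: [-0.3, -0.3, 0.1]
grip_width: 0.0317
```

```bash
python3 -m jog '[{"delta_pos":[5,6,0],"spin":0,"claw":0.75},{"delta_pos":[5,6,-3],"spin":0,"claw":0.75},{"delta_pos":[5,6,-3],"spin":0,"claw":0.75}]'; python3 -m jog '[{"delta_pos":[0,0,-2],"spin":0,"claw":0.75},{"delta_pos":[0,0,-2],"spin":0,"claw":0.75}]'
```

```text
clock: 13.45
position: [0.531, -0.3297, 0.0171]
tool_rot: [3.135, -0.006, -0.156]
force: [-0.2, -0.4, -0.3]
grip_width: 0.0318
clock: 13.65
position: [0.5319, -0.33, 0.0164]
tool_rot: [3.134, -0.008, -0.156]
force: [-2.2, 2.1, 14.1]
grip_width: 0.0314
```

```bash
python3 -m jog '[{"delta_pos":[0,0,0],"spin":0,"claw":0.42},{"delta_pos":[0,0,0],"spin":0,"claw":0.42},{"delta_pos":[0,0,0],"spin":0,"claw":0.42},{"delta_pos":[0,0,20],"spin":0,"claw":0.42},{"delta_pos":[0,0,70],"spin":0,"claw":0.42},{"delta_pos":[0,0,120],"spin":0,"claw":0.42},{"delta_pos":[0,0,120],"spin":0,"claw":0.42}]'; python3 -m jog '[{"delta_pos":[158,470,0],"spin":1.7,"claw":0.42},{"delta_pos":[158,470,0],"spin":1.7,"claw":0.42},{"delta_pos":[158,470,0],"spin":1.7,"claw":0.42},{"delta_pos":[158,470,0],"spin":1.7,"claw":0.42},{"delta_pos":[158,470,0],"spin":1.7,"claw":0.42},{"delta_pos":[158,470,0],"spin":1.7,"claw":0.42},{"delta_pos":[158,470,0],"spin":1.7,"claw":0.42},{"delta_pos":[158,470,0],"spin":1.7,"claw":0.42}]';  python3 -c "
from h import *
o=bot.observe();print((np.array([.690,.1405,.10])-o['position'])*1000,1.55-o['tool_rot'][2])"
```

```text
clock: 14.35
position: [0.5345, -0.3317, 0.1428]
tool_rot: [3.131, -0.017, -0.157]
force: [-0.1, -0.5, -0.2]
grip_width: 0.0493
clock: 15.15
position: [0.662, 0.0501, 0.1417]
tool_rot: [3.133, -0.015, 1.05]
force: [0.7, -0.4, -0.0]
grip_width: 0.0498
[ 28.02258086  90.39530277 -41.66299709] 0.5002170665756955
```

```bash
python3 -m jog '[{"delta_pos":[28,90,-40],"spin":0.5,"claw":0.42},{"delta_pos":[28,90,-40],"spin":0.5,"claw":0.42},{"delta_pos":[28,90,-40],"spin":0.5,"claw":0.42},{"delta_pos":[28,90,-40],"spin":0.5,"claw":0.42},{"delta_pos":[28,90,-40],"spin":0.5,"claw":0.42}]'; python3 -c "
from h import *
o=bot.observe();print((np.array([.690,.1405,.02])-o['position'])*1000,1.55-o['tool_rot'][2])"
```

```text
clock: 15.65
position: [0.6898, 0.1401, 0.101]
tool_rot: [3.134, -0.015, 1.551]
force: [0.5, 0.1, 0.9]
grip_width: 0.0493
[  0.19738663   0.35799878 -80.98218961] -0.0008243649129655584
```

```bash
python3 -m jog '[{"delta_pos":[0,0,-40],"spin":0,"claw":0.42},{"delta_pos":[0,0,-80],"spin":0,"claw":0.42},{"delta_pos":[0,0,-80],"spin":0,"claw":0.42},{"delta_pos":[0,0,-80],"spin":0,"claw":0.6},{"delta_pos":[0,0,-80],"spin":0,"claw":0.7},{"delta_pos":[0,0,-80],"spin":0,"claw":0.85},{"delta_pos":[0,0,-80],"spin":0,"claw":0.85},{"delta_pos":[0,0,-80],"spin":0,"claw":0.85}]' 35; python3 -m jog '[{"delta_pos":[0,0,0],"spin":0,"claw":0.85},{"delta_pos":[0,0,0],"spin":0,"claw":0.85}]' 45
```

```text
clock: 16.45
position: [0.6909, 0.1403, 0.0229]
tool_rot: [3.132, -0.015, 1.55]
force: [-0.2, 0.2, 9.4]
grip_width: 0.0128
clock: 16.65
position: [0.6913, 0.1404, 0.0238]
tool_rot: [3.131, -0.016, 1.55]
force: [-0.0, 0.4, 0.2]
grip_width: 0.0126
```

```bash
python3 -c "
from h import *
s=eyes.grab_frame('side');p=bot.observe()['position']
o=cv2.convertScaleAbs(cv2.resize(s[80:220,230:370],None,fx=4,fy=4,interpolation=2),alpha=1.5)
for h in(0,.02):
  q=((proj('side',p+[0,0,h])-[230,80]+.5)*4)[0].astype(int);cv2.circle(o,(int(q[0]),int(q[1])),3,(255,0,255),-1)
b=overlay('side',s,(150,260,310,400),1.6,{})
o[:b.shape[0],-b.shape[1]:]=o[:b.shape[0],-b.shape[1]:] if 0 else cv2.convertScaleAbs(b,alpha=1.4)
cv2.imwrite('pics/i1.png',o)"
```

```text
(no output)
```

View pics/i1.png

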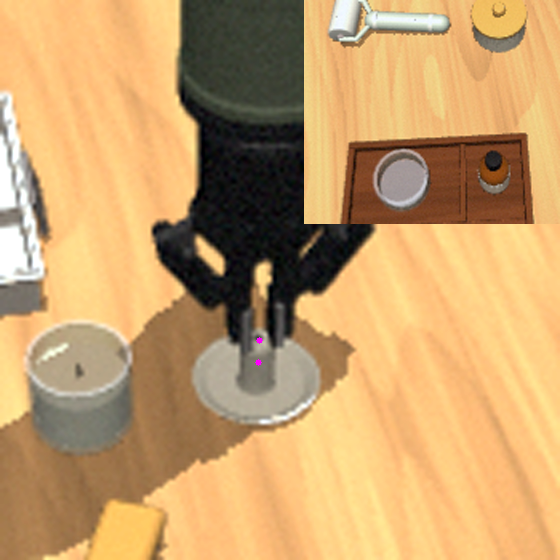

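The dish and bottle stand upright in the tray (inset). At the incense holder the real fingertips are at the post's top, about 20 mm above the reported TCP, so I need to go about 25 mm lower, checking the force.

```bash
python3 -m jog '[{"delta_pos":[-1,0,2],"spin":0,"claw":0.42},{"delta_pos":[-1,0,2],"spin":0,"claw":0.42},{"delta_pos":[-1,0,2],"spin":0,"claw":0.42},{"delta_pos":[-1,0,-15],"spin":0,"claw":0.42},{"delta_pos":[-1,0,-22],"spin":0,"claw":0.42},{"delta_pos":[-1,0,-24],"spin":0,"claw":0.42},{"delta_pos":[-1,0,-24],"spin":0,"claw":0.42}]' 35; python3 -m jog '[{"delta_pos":[0,0,-1],"spin":0,"claw":0.6},{"delta_pos":[0,0,-1],"spin":0,"claw":0.7},{"delta_pos":[0,0,-1],"spin":0,"claw":0.85},{"delta_pos":[0,0,-1],"spin":0,"claw":0.85},{"delta_pos":[0,0,-1],"spin":0,"claw":0.85}]' 35
```

```text
clock: 17.4
position: [0.6898, 0.1403, -0.0013]
tool_rot: [3.132, -0.015, 1.55]
force: [-0.7, -0.6, -0.2]
grip_width: 0.0494
clock: 17.9
position: [0.69, 0.1403, -0.0018]
tool_rot: [3.131, -0.015, 1.55]
force: [-0.6, -0.1, 5.8]
grip_width: 0.0208
```

```bash
python3 -m jog '[{"delta_pos":[0,0,10],"spin":0,"claw":0.9},{"delta_pos":[0,0,30],"spin":0,"claw":0.9},{"delta_pos":[0,0,70],"spin":0,"claw":0.9},{"delta_pos":[0,0,110],"spin":0,"claw":0.9},{"delta_pos":[0,0,110],"spin":0,"claw":0.9},{"delta_pos":[0,0,110],"spin":0,"claw":0.9}]' 45; python3 -m jog '[{"delta_pos":[-253,245,0],"spin":0,"claw":0.9},{"delta_pos":[-253,245,0],"spin":0,"claw":0.9},{"delta_pos":[-253,245,0],"spin":0,"claw":0.9},{"delta_pos":[-253,245,0],"spin":0,"claw":0.9},{"delta_pos":[-253,245,0],"spin":0,"claw":0.9},{"delta_pos":[-253,245,0],"spin":0,"claw":0.9},{"delta_pos":[-253,245,0],"spin":0,"claw":0.9},{"delta_pos":[-253,245,0],"spin":0,"claw":0.9}]'; python3 -c "
from h import *
o=bot.observe();print((np.array([.437,.385,.06])-o['position'])*1000,o['tool_rot'])"
```

```text
clock: 18.5
position: [0.6906, 0.1404, 0.1102]
tool_rot: [3.129, -0.016, 1.55]
force: [-0.2, 0.1, -1.8]
grip_width: 0.0199
clock: 19.3
position: [0.4315, 0.3905, 0.1102]
tool_rot: [3.132, -0.018, 1.559]
force: [1.2, -0.7, -1.0]
grip_width: 0.0199
[  5.46790446  -5.46154396 -50.19546677] [ 3.1318246  -0.01763622  1.55890643]
```

```bash
python3 -m jog '[{"delta_pos":[5.5,-5.5,-30],"spin":0,"claw":0.9},{"delta_pos":[5.5,-5.5,-62],"spin":0,"claw":0.9},{"delta_pos":[5.5,-5.5,-62],"spin":0,"claw":0.9},{"delta_pos":[5.5,-5.5,-62],"spin":0,"claw":0.9}]'; python3 -c "
from h import *
s=eyes.grab_frame('side');t=eyes.grab_frame('top');p=bot.observe()['position'];print(p)
E={'box':(.473,.341,-.018)}
def ov(n,im,c,k):
  o=overlay(n,im,c,k,E)
  for z in(.012,.002):
    q=((proj(n,circ(.042,p[2]+z)+[p[0],p[1],0])-c[:2]+.5)*k).astype(int);cv2.polylines(o,[q.reshape(-1,1,2)],False,(0,255,0),1)
  return o
a=ov('side',s,(150,85,260,185),3.6);b=ov('top',t,(85,200,195,300),3.6)
cv2.imwrite('pics/i2.png',cv2.convertScaleAbs(np.hstack([a,b]),alpha=1.4))"
```

```text
clock: 19.7
position: [0.4367, 0.3847, 0.0482]
tool_rot: [3.133, -0.017, 1.559]
force: [-0.3, 0.3, -1.1]
grip_width: 0.0204
[0.43752815 0.38539976 0.0495158 ]
```

View pics/i2.png

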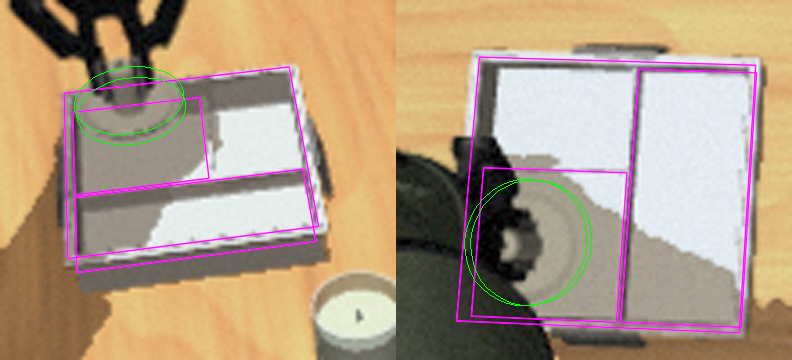

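The held saucer (top crop centre about (528,242)) and the box partitions match the overlays to 2–3 mm, so it is centred over the square compartment. Lower it.

```bash
python3 -m jog '[{"delta_pos":[0,0,-20],"spin":0,"claw":0.9},{"delta_pos":[0,0,-35],"spin":0,"claw":0.9},{"delta_pos":[0,0,-43],"spin":0,"claw":0.9},{"delta_pos":[0,0,-45],"spin":0,"claw":0.9},{"delta_pos":[0,0,-45],"spin":0,"claw":0.9}]'; python3 -m jog '[{"delta_pos":[0,0,-2],"spin":0,"claw":0.9},{"delta_pos":[0,0,-2],"spin":0,"claw":0.9}]'
```

```text
clock: 20.3
position: [0.4375, 0.3855, 0.0046]
tool_rot: [3.131, -0.019, 1.559]
force: [0.2, 0.5, -2.4]
grip_width: 0.0203
clock: 20.5
position: [0.4376, 0.3856, 0.0029]
tool_rot: [3.131, -0.019, 1.559]
force: [0.4, -1.4, -2.1]
grip_width: 0.0205
```

```bash
python3 -m jog '[{"delta_pos":[0,0,-2],"spin":0,"claw":0.9},{"delta_pos":[0,0,-2],"spin":0,"claw":0.9}]'; python3 -m jog '[{"delta_pos":[0,0,-1.5],"spin":0,"claw":0.9},{"delta_pos":[0,0,-1.5],"spin":0,"claw":0.9}]'
```

```text
clock: 20.7
position: [0.4379, 0.3859, 0.0012]
tool_rot: [3.13, -0.019, 1.559]
force: [0.8, -0.3, 1.6]
grip_width: 0.0205
clock: 20.9
position: [0.4381, 0.386, 0.001]
tool_rot: [3.129, -0.019, 1.559]
force: [-5.8, -7.7, 27.6]
grip_width: 0.0198
```

```bash
python3 -m jog '[{"delta_pos":[0,0,1],"spin":0,"claw":0.45},{"delta_pos":[0,0,1],"spin":0,"claw":0.45},{"delta_pos":[0,0,1],"spin":0,"claw":0.45},{"delta_pos":[0,0,20],"spin":0,"claw":0.45},{"delta_pos":[0,0,60],"spin":0,"claw":0.45},{"delta_pos":[0,0,90],"spin":0,"claw":0.45},{"delta_pos":[0,0,90],"spin":0,"claw":0.45}]'; python3 -m jog '[{"delta_pos":[-2,-290,-10],"spin":-1.27,"claw":0.45},{"delta_pos":[-2,-290,-10],"spin":-1.27,"claw":0.45},{"delta_pos":[-2,-290,-10],"spin":-1.27,"claw":0.45},{"delta_pos":[-2,-290,-10],"spin":-1.27,"claw":0.45},{"delta_pos":[-2,-290,-10],"spin":-1.27,"claw":0.45},{"delta_pos":[-2,-290,-10],"spin":-1.27,"claw":0.45},{"delta_pos":[-2,-290,-10],"spin":-1.27,"claw":0.45},{"delta_pos":[-2,-290,-10],"spin":-1.27,"claw":0.45}]'; python3 -c "
from h import *
o=bot.observe();print((np.array([.436,.0955,.01])-o['position'])*1000,.286-o['tool_rot'][2])"
```

```text
clock: 21.6
position: [0.4394, 0.3873, 0.0946]
tool_rot: [3.126, -0.023, 1.558]
force: [0.1, 0.5, -0.6]
grip_width: 0.0469
clock: 22.4
position: [0.4373, 0.0958, 0.0843]
tool_rot: [3.125, -0.022, 0.35]
force: [0.4, 0.3, 0.7]
grip_width: 0.0471
[ -1.34778849  -0.30383546 -74.25743521] -0.06378767842625016
```

```bash
python3 -m jog '[{"delta_pos":[-1,0,-30],"spin":-0.064,"claw":0.5},{"delta_pos":[-1,0,-74],"spin":-0.064,"claw":0.5},{"delta_pos":[-1,0,-92],"spin":-0.064,"claw":0.5},{"delta_pos":[-1,0,-92],"spin":-0.064,"claw":0.5}]' 30; python3 -m jog '[{"delta_pos":[0,0,-4],"spin":0,"claw":0.5},{"delta_pos":[0,0,-4],"spin":0,"claw":0.5}]';python3 -m jog '[{"delta_pos":[0,0,-3],"spin":0,"claw":0.5},{"delta_pos":[0,0,-3],"spin":0,"claw":0.5}]'
```

```text
clock: 22.8
position: [0.4346, 0.0955, -0.0101]
tool_rot: [3.125, -0.018, 0.287]
force: [0.8, -0.6, 1.8]
grip_width: 0.0428
clock: 23.0
position: [0.4347, 0.0955, -0.0138]
tool_rot: [3.125, -0.018, 0.287]
force: [-0.3, 0.4, 0.2]
grip_width: 0.0427
clock: 23.2
position: [0.4351, 0.0955, -0.0163]
tool_rot: [3.125, -0.019, 0.286]
force: [-0.5, 0.5, 0.0]
grip_width: 0.0427
```

```bash
python3 -m jog '[{"delta_pos":[0,0,0],"spin":0,"claw":0.78},{"delta_pos":[0,0,0],"spin":0,"claw":0.78},{"delta_pos":[0,0,0],"spin":0,"claw":0.78}]'; python3 -m jog '[{"delta_pos":[0,0,0],"spin":0,"claw":0.95},{"delta_pos":[0,0,0],"spin":0,"claw":0.95},{"delta_pos":[0,0,0],"spin":0,"claw":0.95}]'
```

```text
clock: 23.5
position: [0.4353, 0.0955, -0.0161]
tool_rot: [3.125, -0.019, 0.286]
force: [-0.2, 0.3, -0.2]
grip_width: 0.0184
clock: 23.8
position: [0.4353, 0.0955, -0.016]
tool_rot: [3.125, -0.019, 0.286]
force: [-0.7, -0.6, 6.4]
grip_width: 0.0118
```

```bash
python3 -m jog '[{"delta_pos":[0,0,10],"spin":0,"claw":1},{"delta_pos":[0,0,30],"spin":0,"claw":1},{"delta_pos":[0,0,70],"spin":0,"claw":1},{"delta_pos":[0,0,90],"spin":0,"claw":1},{"delta_pos":[0,0,90],"spin":0,"claw":1}]' 50; python3 -m jog '[{"delta_pos":[22,-496,0],"spin":-0.435,"claw":1},{"delta_pos":[22,-496,0],"spin":-0.435,"claw":1},{"delta_pos":[22,-496,0],"spin":-0.435,"claw":1},{"delta_pos":[22,-496,0],"spin":-0.435,"claw":1},{"delta_pos":[22,-496,0],"spin":-0.435,"claw":1},{"delta_pos":[22,-496,0],"spin":-0.435,"claw":1},{"delta_pos":[22,-496,0],"spin":-0.435,"claw":1},{"delta_pos":[22,-496,0],"spin":-0.435,"claw":1}]'; python3 -c "
from h import *
o=bot.observe();print((np.array([.4573,-.4005,.03])-o['position'])*1000,-.149-o['tool_rot'][2])"
```

```text
clock: 24.3
position: [0.4367, 0.0958, 0.0768]
tool_rot: [3.125, -0.024, 0.286]
force: [-0.1, 0.1, -1.8]
grip_width: 0.0104
clock: 25.1
position: [0.4535, -0.3061, 0.076]
tool_rot: [3.125, -0.023, -0.149]
force: [2.5, 1.1, -1.0]
grip_width: 0.0105
[  3.80497696 -94.44560285 -45.96657227] 0.00033791139547337257
```

```bash
python3 -m jog '[{"delta_pos":[4,-30,20],"spin":0,"claw":1},{"delta_pos":[4,-94,20],"spin":0,"claw":1},{"delta_pos":[4,-94,20],"spin":0,"claw":1},{"delta_pos":[4,-94,-20],"spin":0,"claw":1},{"delta_pos":[4,-94,-50],"spin":0,"claw":1},{"delta_pos":[4,-94,-50],"spin":0,"claw":1},{"delta_pos":[4,-94,-50],"spin":0,"claw":1}]'; python3 -c "
from h import *
s=eyes.grab_frame('side');t=eyes.grab_frame('top');p=bot.observe()['position'];print(p)
E={'tray':E0['tray']}
a=overlay('side',s,(140,260,310,420),2.3,E);b=overlay('top',t,(365,190,485,315),2.94,E)
cv2.imwrite('pics/t1.png',cv2.convertScaleAbs(np.hstack([a,cv2.resize(b,(353,368))]),alpha=1.5))"
```

```text
clock: 25.8
position: [0.4574, -0.3996, 0.0261]
tool_rot: [3.126, -0.022, -0.149]
force: [1.1, -0.4, 0.4]
grip_width: 0.0105
[ 0.45820743 -0.40035243  0.02747908]
```

View pics/t1.png

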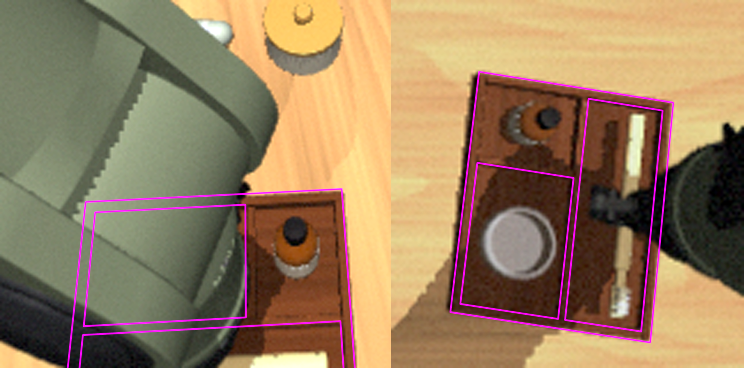

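The brush is held bristles up, parallel to the tray (top crop (637,115)→(620,315)) and centred lengthwise over the long compartment. Lower it.

```bash
python3 -m jog '[{"delta_pos":[0,0,-20],"spin":0,"claw":1},{"delta_pos":[0,0,-33],"spin":0,"claw":1},{"delta_pos":[0,0,-36],"spin":0,"claw":1},{"delta_pos":[0,0,-36],"spin":0,"claw":1}]'; python3 -m jog '[{"delta_pos":[0,0,-2],"spin":0,"claw":1},{"delta_pos":[0,0,-2],"spin":0,"claw":1}]'
```

```text
clock: 26.3
position: [0.4582, -0.4003, -0.0084]
tool_rot: [3.125, -0.024, -0.149]
force: [0.5, 0.3, 0.0]
grip_width: 0.0107
clock: 26.5
position: [0.4585, -0.4006, -0.0098]
tool_rot: [3.124, -0.025, -0.149]
force: [1.0, -0.9, 0.9]
grip_width: 0.0108
```

```bash
python3 -m jog '[{"delta_pos":[0,0,-1],"spin":0,"claw":0.6},{"delta_pos":[0,0,-1],"spin":0,"claw":0.6},{"delta_pos":[0,0,-1],"spin":0,"claw":0.6},{"delta_pos":[0,0,20],"spin":0,"claw":0.6},{"delta_pos":[0,0,60],"spin":0,"claw":0.6},{"delta_pos":[0,0,90],"spin":0,"claw":0.42},{"delta_pos":[0,0,90],"spin":0,"claw":0.42}]'; python3 -m jog '[{"delta_pos":[-24.5,294.6,0],"spin":-0.047,"claw":0.42},{"delta_pos":[-24.5,294.6,0],"spin":-0.047,"claw":0.42},{"delta_pos":[-24.5,294.6,0],"spin":-0.047,"claw":0.42},{"delta_pos":[-24.5,294.6,0],"spin":-0.047,"claw":0.42},{"delta_pos":[-24.5,294.6,0],"spin":-0.047,"claw":0.42},{"delta_pos":[-24.5,294.6,0],"spin":-0.047,"claw":0.42},{"delta_pos":[-24.5,294.6,0],"spin":-0.047,"claw":0.42},{"delta_pos":[-24.5,294.6,0],"spin":-0.047,"claw":0.42}]'; python3 -c "
from h import *
o=bot.observe();print((np.array([.434,-.106,-.008])-o['position'])*1000,-.196-o['tool_rot'][2])"
```

```text
clock: 27.2
position: [0.4602, -0.402, 0.0842]
tool_rot: [3.121, -0.03, -0.149]
force: [0.3, -0.1, -1.2]
grip_width: 0.0495
clock: 28.0
position: [0.4357, -0.1065, 0.084]
tool_rot: [3.121, -0.03, -0.194]
force: [0.2, -0.6, -0.3]
grip_width: 0.0498
[ -1.73146469   0.48486106 -92.01567855] -0.0022813155158952214
```

```bash
python3 -m jog '[{"delta_pos":[-2,0,-40],"spin":0,"claw":0.42},{"delta_pos":[-2,0,-80],"spin":0,"claw":0.42},{"delta_pos":[-2,0,-98],"spin":0,"claw":0.42},{"delta_pos":[-2,0,-98],"spin":0,"claw":0.42},{"delta_pos":[-2,0,-98],"spin":0,"claw":0.65},{"delta_pos":[-2,0,-98],"spin":0,"claw":0.85},{"delta_pos":[-2,0,-98],"spin":0,"claw":0.85},{"delta_pos":[-2,0,-98],"spin":0,"claw":0.85}]' 40; python3 -m jog '[{"delta_pos":[0,0,0],"spin":0,"claw":0.85},{"delta_pos":[0,0,10],"spin":0,"claw":0.85},{"delta_pos":[0,0,30],"spin":0,"claw":0.85},{"delta_pos":[0,0,70],"spin":0,"claw":0.85},{"delta_pos":[0,0,110],"spin":0,"claw":0.85},{"delta_pos":[0,0,110],"spin":0,"claw":0.85},{"delta_pos":[0,0,110],"spin":0,"claw":0.85}]' 50
```

```text
clock: 28.8
position: [0.4344, -0.107, -0.013]
tool_rot: [3.121, -0.032, -0.194]
force: [-1.7, -2.6, 11.0]
grip_width: 0.0223
clock: 29.5
position: [0.4349, -0.1071, 0.0983]
tool_rot: [3.121, -0.035, -0.194]
force: [0.5, -0.5, -0.7]
grip_width: 0.0218
```

```bash
python3 -m jog '[{"delta_pos":[37,395,0],"spin":0.176,"claw":0.85},{"delta_pos":[37,395,0],"spin":0.176,"claw":0.85},{"delta_pos":[37,395,0],"spin":0.176,"claw":0.85},{"delta_pos":[37,395,0],"spin":0.176,"claw":0.85},{"delta_pos":[37,395,0],"spin":0.176,"claw":0.85},{"delta_pos":[37,395,0],"spin":0.176,"claw":0.85},{"delta_pos":[37,395,0],"spin":0.176,"claw":0.85},{"delta_pos":[37,395,0],"spin":0.176,"claw":0.85}]'; python3 -c "
from h import *
o=bot.observe();print((np.array([.472,.288,.035])-o['position'])*1000,-.018-o['tool_rot'][2],o['qpos'][6])"
```

```text
clock: 30.3
position: [0.4708, 0.29, 0.0971]
tool_rot: [3.12, -0.033, -0.017]
force: [0.2, 0.9, -0.3]
grip_width: 0.0217
[  1.16751569  -2.03941578 -62.10726597] -0.0005218704811284884 -2.3872763083516992
```

```bash
python3 -m jog '[{"delta_pos":[1,-2,-30],"spin":0,"claw":0.85},{"delta_pos":[1,-2,-62],"spin":0,"claw":0.85},{"delta_pos":[1,-2,-62],"spin":0,"claw":0.85},{"delta_pos":[1,-2,-62],"spin":0,"claw":0.85}]'; python3 -c "
from h import *
s=eyes.grab_frame('side');t=eyes.grab_frame('top');p=bot.observe()['position'];print(p)
E={'box':(.473,.341,-.018)}
def ov(n,im,c,k):
  o=overlay(n,im,c,k,E)
  for m in M['roller']:
    q=((proj(n,world((p[0],p[1],np.pi-.018),m)+[0,0,p[2]+.013])-c[:2]+.5)*k).astype(int);cv2.polylines(o,[q.reshape(-1,1,2)],False,(0,255,0),1)
  return o
a=ov('side',s,(150,80,265,185),3.4);b=ov('top',t,(85,200,200,305),3.4)
cv2.imwrite('pics/r2.png',cv2.convertScaleAbs(np.hstack([a,b]),alpha=1.4))"
```

```text
clock: 30.7
position: [0.4713, 0.2875, 0.0347]
tool_rot: [3.119, -0.031, -0.017]
force: [0.2, 0.7, 0.2]
grip_width: 0.0219
[0.47236846 0.2880598  0.03622254]
```

View pics/r2.png

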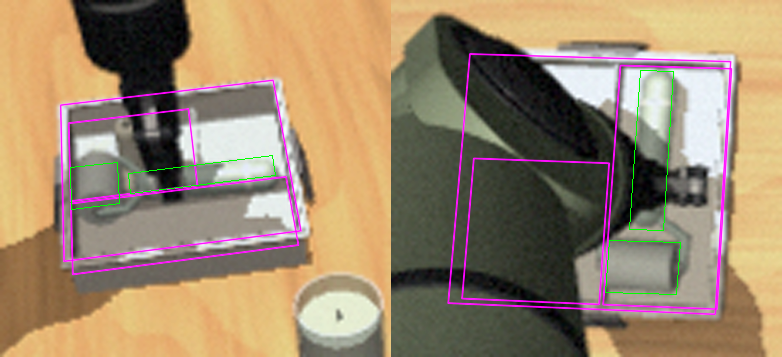

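The held roller lies where predicted (drum about (642,266) in the top crop, handle upward), aligned with and centred over the long compartment. Lower it.

```bash
python3 -m jog '[{"delta_pos":[0,0,-20],"spin":0,"claw":0.85},{"delta_pos":[0,0,-38],"spin":0,"claw":0.85},{"delta_pos":[0,0,-43],"spin":0,"claw":0.85},{"delta_pos":[0,0,-43],"spin":0,"claw":0.85}]'; python3 -m jog '[{"delta_pos":[0,0,-2.5],"spin":0,"claw":0.85},{"delta_pos":[0,0,-2.5],"spin":0,"claw":0.85}]'
```

```text
clock: 31.2
position: [0.4725, 0.288, -0.0062]
tool_rot: [3.121, -0.034, -0.018]
force: [-0.1, 0.4, -1.8]
grip_width: 0.0221
clock: 31.4
position: [0.473, 0.2883, -0.008]
tool_rot: [3.122, -0.035, -0.018]
force: [1.3, -1.3, -1.1]
grip_width: 0.0223
```

```bash
python3 -m jog '[{"delta_pos":[0,0,-3],"spin":0,"claw":0.85},{"delta_pos":[0,0,-3],"spin":0,"claw":0.85}]'; python3 -m jog '[{"delta_pos":[0,0,0],"spin":0,"claw":0.45},{"delta_pos":[0,0,0],"spin":0,"claw":0.45},{"delta_pos":[0,0,0],"spin":0,"claw":0.45},{"delta_pos":[0,0,20],"spin":0,"claw":0.45},{"delta_pos":[0,0,60],"spin":0,"claw":0.45},{"delta_pos":[0,0,120],"spin":0,"claw":0.45},{"delta_pos":[0,0,150],"spin":0,"claw":0.45}]'; python3 -m jog '[{"delta_pos":[20,-240,80],"spin":0.3,"claw":0.45},{"delta_pos":[20,-240,80],"spin":0.3,"claw":0.45},{"delta_pos":[20,-240,80],"spin":0.3,"claw":0.45},{"delta_pos":[20,-240,80],"spin":0.3,"claw":0.45},{"delta_pos":[20,-240,80],"spin":0.3,"claw":0.45},{"delta_pos":[20,-240,80],"spin":0.3,"claw":0.45},{"delta_pos":[20,-240,80],"spin":0.3,"claw":0.45}]'; python3 -c "
from h import *
s=eyes.grab_frame('side');t=eyes.grab_frame('top')
E={'box':(.473,.341,-.018),'tray':(.465,-.356,-.149)}
a=overlay('side',s,(140,80,280,185),2.7,{});b=overlay('top',t,(85,195,205,305),2.7,{});c=overlay('side',s,(150,315,310,420),2.7,{});d=overlay('top',t,(370,195,480,315),2.7,{})
o=np.zeros((600,800,3),np.uint8)
for im,(x,y) in((a,(0,0)),(b,(440,0)),(c,(0,300)),(d,(440,300))):
  im=im[:300]; o[y:y+im.shape[0],x:x+im.shape[1]]=im[:,:800-x]
cv2.imwrite('pics/f1.png',cv2.convertScaleAbs(o,alpha=1.4))"
```

```text
clock: 31.6
position: [0.4735, 0.2886, -0.0099]
tool_rot: [3.122, -0.036, -0.019]
force: [-3.1, -1.5, 15.8]
grip_width: 0.022
clock: 32.3
position: [0.4735, 0.2886, 0.1424]
tool_rot: [3.123, -0.036, -0.019]
force: [1.2, 0.4, 0.2]
grip_width: 0.047
clock: 33.0
position: [0.4938, 0.0469, 0.223]
tool_rot: [3.122, -0.037, 0.278]
force: [-0.2, 0.7, 0.3]
grip_width: 0.0469
```

View pics/f1.png

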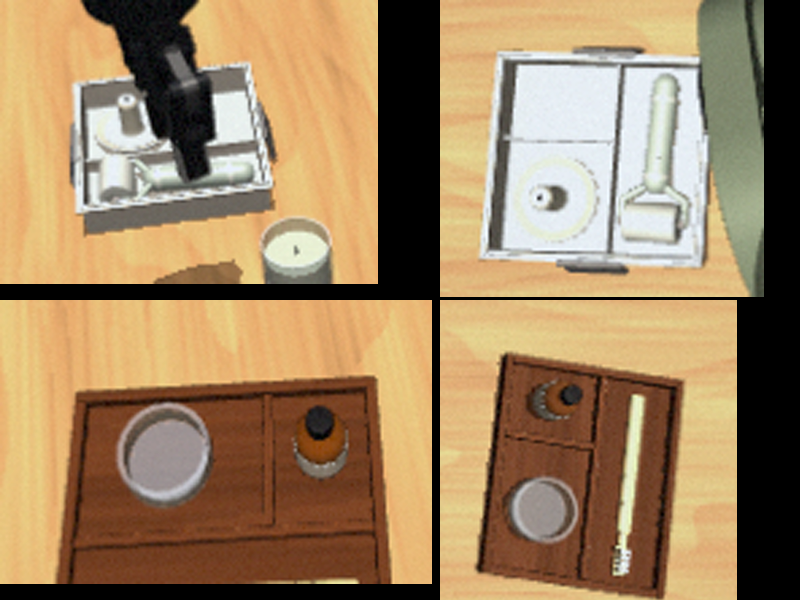

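The picture shows all five in their compartments, upright or flat. One numeric check in the tray and box frames before handing in.

```bash
python3 -c "
from h import *
T=(.465,-.356,-.149);B=(.473,.341,-.018)
def loc(e,x): d=x-np.array(e[:2]); c,s=np.cos(e[2]),np.sin(e[2]); return (np.array([c*d[0]+s*d[1],-s*d[0]+c*d[1]])*1000).round(0)
f=lambda x,y,z,ox,oy,px,py:unproj('top',(ox+(x-px)/2.7,oy+(y-py)/2.7),z)[0,:2]
g=lambda x,y,z:f(x,y,z,370,195,440,300)
h=lambda x,y,z:f(x,y,z,85,195,440,0)
a,b=g(637,395,.015),g(621,575,.02);print('brush',loc(T,(a+b)/2),np.hypot(*(a-b)))
print('dish',loc(T,g(543,510,.034)),'bottle cap',loc(T,g(571,393,.078)))
a,b=h(664,75,.019),h(650,243,.021);print('roller',loc(B,(a+b)/2),np.hypot(*(a-b)));print('incense',loc(B,h(557,198,.013)))
bot.job_done()"
```

```text
brush [ -3. -44.] 0.16815890751331025
dish [-40.  39.] bottle cap [63. 39.]
roller [  1. -52.] 0.15535053877629756
incense [-39.  42.]
the job is handed in; nothing more can be done
```

I handed the job in at about 33 s of the 131 s allowed. All five things were in their compartments. `job_done()` gives no verdict, so success rests on my own last checks.

Those were a final picture from both cameras and positions measured from the top view. The picture showed everything upright or flat, and released. I only saw the toothbrush properly from above. The positions all fall inside the required ranges:

| Item | Compartment | Measured (own frame, mm) |
|---|---|---|
| Toothbrush | long, tray | (−3, −44), bristles up |
| Glass dish | large, tray | (−40, 39) |
| Amber bottle | small, tray | (63, 39) |
| Ice roller | long, box | (1, −52) |
| Incense holder | square, box | (−39, 42) |

- **Failed first grasps:** my first grasps of the dish and of the incense holder missed. The real fingertips sit about 20 mm above the reported tool point, so the fingers closed too high. In both cases the piece stayed upright where it was, and a lower second grasp held.
- **Set down:** the dish, bottle, incense holder and roller were lowered until the wrist force showed floor contact. The toothbrush showed no clear contact, so I released it at the height worked out from its pick-up.
- **Disagreements:** the side camera read up to about 10 mm higher in x than the top camera, mostly about 5 mm. The tool had also drifted to about 2° of tilt by the end.
- **Not measured:** the nail brush, jar, candle and turquoise dishes were never gripped, and I saw none of them move, but I did not measure them at the end.

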